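Pack the field-study case

TASK

Pack the science case away after the lesson: raise its lid by the handle and press the knee of the folding stay past straight to its stop, so that the lid stands locked by itself. With the lid locked, stand every sample jar upright on the floor of the bay at the stay's end and every stand magnifier upright on the floor of the other bay. Then release the stay and lower the lid gently until it is fully closed, never letting it drop; leave the bottles and the pencil box alone.

Things in the scene. Friction and masses are not known exactly. Their poses are not given: they have to be found in the camera images.
- case: Plywood case fixed to the bench, 250 mm (its x) by 190 mm (its y), walls 80 mm high, 8 mm thick, floor 8 mm thick; origin at the centre of its underside. Lid hinged along its -y wall, handle at its +y side, folding stay outside its -x end wall (the end nearer the robot). A 6 mm partition 58 mm high at its x = 0 makes two bays, each 114 mm (x) by 174 mm (y) inside.
- lid (a joint): Lid angle, rad: 0 closed on the walls, grows as it rises about the case's +x axis; about 1.50 with the stay straight, 1.46 with it locked. Plywood 12 mm thick, 0.35 kg with its handle. The stiff hinge just holds it by friction above about 1.2 rad; lower down it falls if let go. Lifting takes under 5 N at the handle.
- lid_hinge (a point): Point on the hinge axis, middle of the case's -y wall, at the rim, 80 mm above the bench; the axis runs along the case's x.
- lid_handle (a point): Middle of the handle bar: a dark steel loop in the plane of the lid, round bar 12 mm thick parallel to the hinge, 118 mm clear between its two side arms, bar centre 45 mm out from the lid's front edge and 235 mm from the hinge (6 mm above the hinge's level when closed). Axes as the lid's: x along the bar, y away from the hinge.
- stay (a joint): Knee angle of the folding stay, rad: 0 folded (lid closed), 2.70 its two steel links (each 82 mm) straight, 3.05 locked (past straight at its stop). Folding moves the knee away from the hinge, locking towards the hinge and down: from lid 1.4 rad to locked about 37 mm, unlocking the same way back. The links swing 6 to 10 mm outside the case's -x end wall.
- stay_foot (a point): Lower pivot of the stay on the case's -x end wall, 100 mm from the hinge and 30 mm below the rim; the lower link runs from here to the knee, the upper link from the knee to a pivot on the lid 100 mm from the hinge and 6 mm above the lid's underside. Axes as the case's.
- stay_pin (a point): Point on the knee's pin: a dark steel round bar 12 mm thick that sticks out 54 mm from the links along the case's -x, with an 18 mm button on its outer end; this point is on its axis 34 mm out from the lower link (40 mm from the end wall), 20 mm inside the button. It can be pinched from above or pushed, a few N move it, and it moves with the knee.
- bay_near (a point): Centre of the floor of the bay at the stay's end (towards the case's -x), axes as the case's.
- bay_far (a point): Centre of the floor of the other bay (towards the case's +x), axes as the case's.
- jar1: Sample jar, whitish translucent with a white cap, 58 mm high, body 44 mm and cap 46 mm in diameter (cap: top 14 mm), 80 g; origin at the centre of its underside, z up its axis. One or both may be absent.
- jar2: Sample jar, whitish translucent with a white cap, 58 mm high, body 44 mm and cap 46 mm in diameter (cap: top 14 mm), 80 g; origin at the centre of its underside, z up its axis. One or both may be absent.
- lens1: Stand magnifier, black, 42 mm high, foot 50 mm in diameter and 8 mm high, round barrel 36 mm in diameter above it with the lens on top, 70 g; origin at the centre of its underside, z up its axis. One or both may be absent.
- lens2: Stand magnifier, black, 42 mm high, foot 50 mm in diameter and 8 mm high, round barrel 36 mm in diameter above it with the lens on top, 70 g; origin at the centre of its underside, z up its axis. One or both may be absent.
- bottle1: Bystander: clear waisted bottle, 62 mm in diameter, 190 mm high; origin at the centre of its underside.
- bottle2: Bystander: a second bottle like the first.
- pencil_box: Bystander: blue pencil box 190 x 80 x 55 mm; origin at the centre of its underside.
Things that resemble listed ones, but are neither listed nor needed, are in the scene too. What is shaped like the jar1 but yellow is not meant.

How it is judged:
On the way, in this order (a step that is already met when the one before it is completed fails the run):
1. the lid stands up with its stay locked past straight, the robot's hand off the case (value of joint stay above 2.9 rad and value of joint lid above 1.2 rad and contact force between the fingers and case below 0.3 N), for 0.4 s.
2. with the lid still locked up, every jar stands in the bay at the stay's end and every magnifier in the other bay, let go (value of joint stay above 2.9 rad and value of joint lid above 1.2 rad and x of jar1 in the frame of bay_near between -0.045 and 0.045 m and y of jar1 in the frame of bay_near between -0.085 and 0.085 m and z of jar1 in the frame of bay_near between -0.006 and 0.006 m and angle between each of jar1, jar2, lens1, lens2's own z axis and vertical below 0.15 rad and linear speed of each of jar1, jar2, lens1, lens2 below 0.03 m/s and x of jar2 in the frame of bay_near between -0.045 and 0.045 m and y of jar2 in the frame of bay_near between -0.085 and 0.085 m and z of jar2 in the frame of bay_near between -0.006 and 0.006 m and x of lens1 in the frame of bay_far between -0.045 and 0.045 m and y of lens1 in the frame of bay_far between -0.085 and 0.085 m and z of lens1 in the frame of bay_far between -0.006 and 0.006 m and x of lens2 in the frame of bay_far between -0.045 and 0.045 m and y of lens2 in the frame of bay_far between -0.085 and 0.085 m and z of lens2 in the frame of bay_far between -0.006 and 0.006 m and contact force between the fingers and jar1 below 0.3 N and contact force between the fingers and jar2 below 0.3 N and contact force between the fingers and lens1 below 0.3 N and contact force between the fingers and lens2 below 0.3 N), for 0.3 s.
At the end, for the whole second after the job is handed in: The lid is closed (within 0.04 rad) and at rest; every jar present stands upright (within 0.15 rad) on the floor of the bay at the stay's end, every magnifier present likewise in the other bay (value of joint lid below 0.04 rad and velocity of joint lid below 0.05 rad/s and x of jar1 in the frame of bay_near between -0.045 and 0.045 m and y of jar1 in the frame of bay_near between -0.085 and 0.085 m and z of jar1 in the frame of bay_near between -0.006 and 0.006 m and angle between each of jar1, jar2, lens1, lens2's own z axis and vertical below 0.15 rad and linear speed of each of jar1, jar2, lens1, lens2 below 0.03 m/s and x of jar2 in the frame of bay_near between -0.045 and 0.045 m and y of jar2 in the frame of bay_near between -0.085 and 0.085 m and z of jar2 in the frame of bay_near between -0.006 and 0.006 m and x of lens1 in the frame of bay_far between -0.045 and 0.045 m and y of lens1 in the frame of bay_far between -0.085 and 0.085 m and z of lens1 in the frame of bay_far between -0.006 and 0.006 m and x of lens2 in the frame of bay_far between -0.045 and 0.045 m and y of lens2 in the frame of bay_far between -0.085 and 0.085 m and z of lens2 in the frame of bay_far between -0.006 and 0.006 m); the robot touches nothing.
It fails at once if the lid is dropped: it falls faster than 2 rad/s (velocity of joint lid below -2 rad/s).
It fails at once if a bystander (bottle1) is pushed more than 30 mm (distance of bottle1 from where it was at the start of the episode above 0.03 m).
It fails at once if a bystander (bottle2) is pushed more than 30 mm (distance of bottle2 from where it was at the start of the episode above 0.03 m).
It fails at once if a bystander (pencil_box) is pushed more than 30 mm (distance of pencil_box from where it was at the start of the episode above 0.03 m).
Of jar1, jar2, lens1, lens2 only 2 to 4 are there at a start; the rules pass over those that are not, and their reading is None.
At some moment in a run one of jar1, jar2, lens1, lens2 may be knocked a few centimetres aside while the robot is not near it.
It also fails if it takes over 210 s, if anything falls off the work surface, if the arm or the gripper's body presses on something with over 40 N, if the wrist force passes 120 N, or if a joint passes its speed limit or range.

ROBOT

A 6-joint arm with a two-finger parallel gripper is mounted at the origin on the work surface. World frame = base frame: x ahead of the robot, y to its left, z up, the work surface at z = 0. Lengths are in m, angles in rad, forces in N, time in s.
With the tool pointing down it reaches from about 0.275 to 0.75 m from the base axis. Payload 10.2 kg.
Tool frame: the origin (TCP) lies midway between the tips of the shut fingers; the grasp point (between the pads) lies 19 mm behind it; z points along the fingers, y is the line along which they close (so a half turn about z gives the same grasp; the last joint's range is limited). The gripper opens to 85 mm and grips with 20 to 120 N. Pads are 22 mm wide; open, the fingers measure 114 mm over their backs; the gripper's body (76 mm by 85 mm) begins 54 mm behind the grasp point. The pads swing forward as they close: fully open they stand 13 mm farther back than shut.
Start: joints at [0.954, 0.313, 1.498, -0, 1.331, -0.223], TCP at [0.201, 0.485, 0.231] pointing down, gripper open.
Joint ranges: [-2.94, 2.94], [-0.97, 2.17], [0.19, 2.56], [-1.23, 4.37], [0.02, 3.11], [-2.88, 2.88]. Speed limits (rad/s): [2.39, 2.39, 3.01, 3.14, 3.14, 3.14].

INTERFACE

Orientations are given as a unit quaternion [w, x, y, z].
In Python, from workcell import * gives the robot as it stands.
- The arm moves only by the tool apply_moves, never from a script. Its argument "deltas" is a list of rows, each a list of 5 numbers: the opening in per cent of the stroke, from 0 (shut) to 100 (fully open), then the shift along the tool's x, y, z each as a share of 20 mm, from -1 to 1, then the turn about the tool's z as a share of 60 degrees, from -1 to 1. A call has 1 to 5 rows; each row shifts and turns the commanded pose from where the row before left it, along the tool's axes as they then stand; what a row does not reach is not made up. A row lasts 1/12 s, in which the tool goes at most 41.7 mm and 7.16 degrees, less where a joint would pass 70% of its speed; a pose out of reach is approached as far as the arm can. A call with a number of a shift or a turn outside -1 to 1 is refused whole. A call with a gripper value outside its range is refused whole. The fingers move at their own pace and stop on an object; the grip force is fixed at half the most. Time passes only in rows, so rows that do not move let the fingers close. It gives the time, the measured TCP pose, the force, the opening and the grip force at its end, in the units of the state.
- observe(): the state, without advancing time (a new reading comes with each control period).
- capture(name): name is "scene" or "top" or "wrist"; returns the picture (480x640x3 uint8, red, green, blue); there is no depth.
- calibration(name): a dict with "K" (3x3 intrinsics, pixels), "R" (3x3) and "t" (3): a world point X has camera coordinates R X + t; the wrist camera has in their place "tool_from_camera" (4x4, takes a point from camera to tool coordinates, whose origin is the TCP and whose axes are the flange's). Camera axes: x right, y down, z forward; pixel columns grow to the right and rows downward; lengths in m; the calibration is good to about 2 mm. The wrist camera is an equidistant fisheye: a pixel r from the principal point sees the ray r / f radians off the axis. A picture is of the moment at which its call begins: read the wrist's pose just before it. calibration takes no time and is no camera call.
- finish_job(): hands the job in; it is judged then, once.
The state is a dict: "clock": time; "qpos": joint angles; "qd": joint speeds; "tau": joint torques, N m; "ee_pos": TCP position; "ee_rot": TCP orientation; "ft_force": force on the tool from outside, world axes, zero at the start; "wrist_torque": the same for the moment, N m; "gripper_width": finger opening in m; "grasp_force": force on a finger pad.
Only numpy, scipy, OpenCV 4.12 (cv2) and the standard library are available. Lean on these libraries where they do the work, as an engineer would, in place of code of your own. Each camera call takes 0.05 s, during which the arm holds its last target. There are 200 camera calls.

## Working session

There is one attempt and no reset: what is moved stays moved. The work goes in short steps, Python scripts to look and compute and a tool call to move; the robot and the scene stay as the last step left them, time stands still between calls to the robot, and variables do not carry over. Pictures are saved under pics/ and viewed, at most 14 in all, crops included, and the job is handed in when it is done.

Besides the shell and the picture viewer there is one more tool, called by a JSON object that holds its "api" and its "payload". apply_moves: Moves the arm, as the interface text tells. Its arguments: {"type":"object","properties":{"deltas":{"type":"array","items":{"type":"array","items":{"type":"number"}}}},"required":["deltas"]}

```bash
mkdir -p pics; ls
python3 - <<'E'
from workcell import *
import cv2
s=observe(); print(s['clock'],s['ee_pos'],s['ee_rot'],s['gripper_width'])
for n in("scene","top"):
    im=capture(n); cv2.imwrite(f"pics/{n}0.png",im[:,:,::-1])
    c=calibration(n); print(n,c['K'],c['R'],c['t'])
print(calibration("wrist"))
E
```

```text
pics
0.0 [0.20130436 0.4845882  0.23072319] [-2.66626500e-04  1.95635250e-01  9.80676506e-01 -6.06976664e-04] 0.08548491410655645
scene [[593.3193808    0.         319.01778   ]
 [  0.         593.3193808  237.53313288]
 [  0.           0.           1.        ]] [[ 0.540797    0.84111925 -0.00755119]
 [ 0.72619869 -0.47140142 -0.500416  ]
 [-0.42446917  0.26513981 -0.86575216]] [-0.30147406 -0.41724783  1.5326673 ]
top [[523.83852167   0.         324.12574215]
 [  0.         523.83852167 235.7095023 ]
 [  0.           0.           1.        ]] [[-7.09007707e-04 -9.99999151e-01  1.09360037e-03]
 [-9.78712095e-01  4.69467055e-04 -2.05237460e-01]
 [ 2.05236772e-01 -1.21583485e-03 -9.78711597e-01]] [-0.05844643  0.59047112  1.14061341]
{'K': array([[371.64829954,   0.        , 322.03085033],
       [  0.        , 371.64829954, 244.05959775],
       [  0.        ,   0.        ,   1.        ]]), 'tool_from_camera': array([[ 8.41676376e-04, -9.54577135e-01, -2.97962725e-01,
         7.62316390e-02],
       [ 9.99999642e-01,  7.76457342e-04,  3.37249063e-04,
         4.45750275e-04],
       [-9.05748986e-05, -2.97962902e-01,  9.54577446e-01,
        -1.42341449e-01],
       [ 0.00000000e+00,  0.00000000e+00,  0.00000000e+00,
         1.00000000e+00]])}
```

View pics/scene0.png

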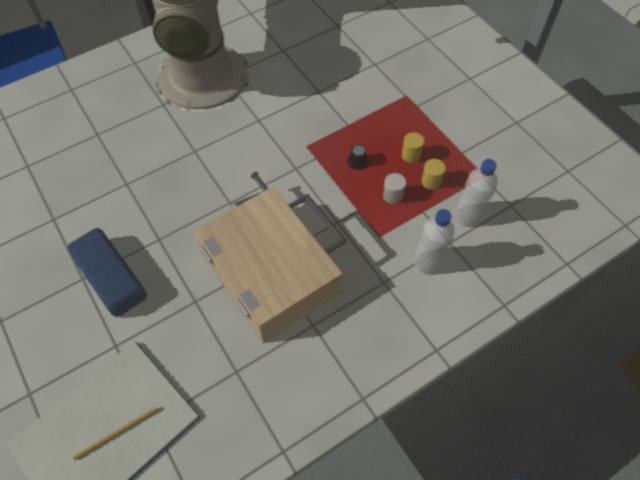

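View pics/top0.png

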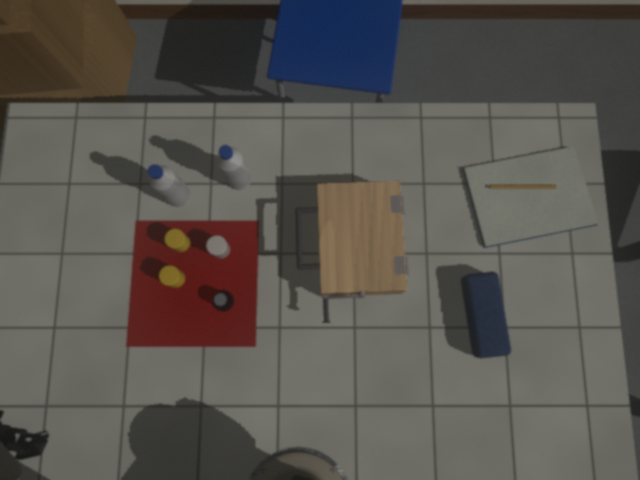

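Scene: the white jar (scene 395,188; top 218,247) is the target and the yellow jars (413,147; 433,174 in scene) are decoys. The black magnifier is at scene 358,157 and top 222,300. The case lid spans top (317,184)–(406,292), with the handle at x≈300 and the stay pin at (326,310). I'll check this in one close crop.

Run:
```python
import cv2
im=cv2.imread("pics/top0.png")[170:360,145:415]
cv2.imwrite("pics/crop0.png",cv2.convertScaleAbs(cv2.resize(im,None,fx=2.95,fy=2.95,interpolation=cv2.INTER_CUBIC),alpha=1.5))
```

```text
(no output)
```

View pics/crop0.png

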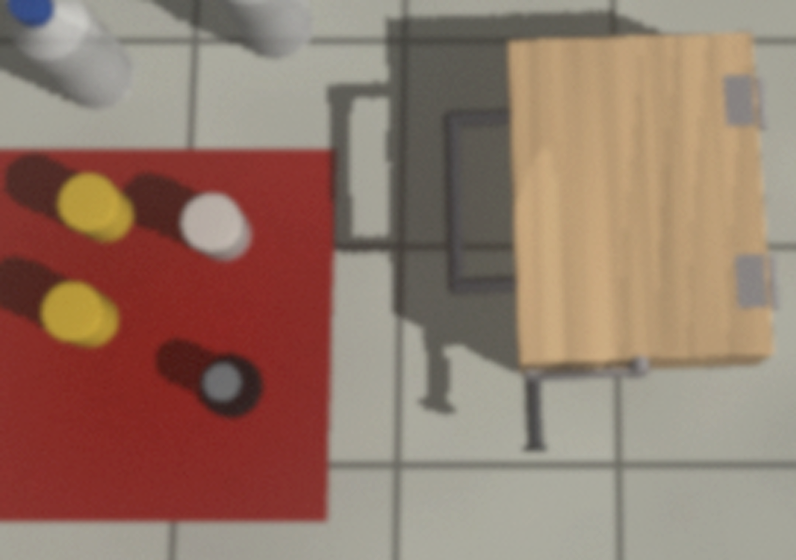

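Crop: white jar cap at (210,221), black magnifier at (222,382), yellow decoys at (88,203) and (70,312). Lid corners are (509,41), (751,34), (771,361) and (521,365), the handle bar runs from (449,113) to (455,290), and the pin button is at (535,447).

```bash
cat > h.py <<'E'
from workcell import *
import numpy as np, cv2
from scipy.spatial.transform import Rotation as R
def ray(name,px,z,s=None):
    c=calibration(name);K=np.array(c['K']);u=(px[0]-K[0,2])/K[0,0];v=(px[1]-K[1,2])/K[1,1]
    if name=='wrist':
        s=s or observe();r=np.hypot(u,v);d=np.array([u/r*np.sin(r),v/r*np.sin(r),np.cos(r)]);T=np.array(c['tool_from_camera'])
        W=Rt(s);o=np.array(s['ee_pos'])+W@T[:3,3];d=W@T[:3,:3]@d
    else:
        A=np.array(c['R']);o=-A.T@np.array(c['t']);d=A.T@np.array([u,v,1])
    return o+d*(z-o[2])/d[2]
def Rt(s):
    return R.from_quat(np.roll(s['ee_rot'],-1)).as_matrix()
def proj(P,s,W=None):  # wrist projection
    c=calibration('wrist');T=np.array(c['tool_from_camera']);K=np.array(c['K'])
    p=T[:3,:3].T@(Rt(s).T@(np.array(P)-s['ee_pos'])-T[:3,3]);th=np.arctan2(np.hypot(p[0],p[1]),p[2]);h=np.hypot(p[0],p[1])
    return K[:2,2]+K[0,0]*th*p[:2]/h
def go(P,yaw=None):  # shift in tool axes, units of 20 mm; yaw of tool-y axis world
    s=observe();W=Rt(s);d=W.T@(np.array(P)-s['ee_pos'])/0.02
    y=np.arctan2(W[1,1],W[0,1]);print('tool units',d.round(2),'tool y yaw deg',np.degrees(y).round(1),'x yaw',np.degrees(np.arctan2(W[1,0],W[0,0])).round(1))
E
python3 - <<'E'
from h import *
f=lambda a:(145+(a[0]+.5)/2.95-.5,170+(a[1]+.5)/2.95-.5)
for n,a,z in [('jar',(210,221),.058),('lens',(222,382),.042),('c+x+y',(509,41),.092),('c+x-y',(751,34),.092),('c-x-y',(771,361),.092),('c-x+y',(521,365),.092),('bar+',(449,113),.086),('bar-',(455,290),.086),('button',(535,447),.06)]:
    print(n,ray('top',f(a),z).round(4))
go([.4,.1,.2])
E
```

```text
jar [0.5705 0.1894 0.058 ]
lens [0.4472 0.1782 0.042 ]
c+x+y [ 0.7056 -0.0431  0.092 ]
c+x-y [ 0.7112 -0.2305  0.092 ]
c-x-y [ 0.4581 -0.2377  0.092 ]
c-x+y [ 0.4553 -0.0525  0.092 ]
bar+ [0.6496 0.0031 0.086 ]
bar- [ 0.5122 -0.0028  0.086 ]
button [ 0.3967 -0.0629  0.06  ]
tool units [-16.55 -13.95   1.55] tool y yaw deg 67.4 x yaw 157.4
```

{"api": "apply_moves", "payload": {"deltas": [[100,0,0,0,-0.1],[100,0,0,0,-0.1],[100,0,0,0,-0.1],[100,0,0,0,-0.105],[100,-0.7,-1,0,0]]}}

```text
clock: 0.52
ee_pos: [0.2147, 0.4665, 0.2308]
ee_rot: [-0.0, -0.019, 1.0, 0.0]
ft_force: [0.6, -0.2, 0.2]
gripper_width: 0.0856
grasp_force: 0.0
```

{"api": "apply_moves", "payload": {"deltas": [[100,-0.7,-1,0,0],[100,-0.7,-1,0,0],[100,-0.7,-1,0,0],[100,-0.7,-1,0,0],[100,-0.7,-1,0,0]]}}

```text
clock: 0.93
ee_pos: [0.2894, 0.3663, 0.2311]
ee_rot: [-0.0, -0.015, 1.0, -0.0]
ft_force: [0.5, 0.0, -0.3]
gripper_width: 0.0855
grasp_force: 0.0
```

{"api": "apply_moves", "payload": {"deltas": [[100,-0.7,-1,0,0],[100,-0.7,-1,0,0],[100,-0.7,-1,0,0],[100,-0.7,-1,0,0],[100,-0.7,-1,0,0]]}}

```text
clock: 1.35
ee_pos: [0.3624, 0.2685, 0.2311]
ee_rot: [-0.0, -0.015, 1.0, -0.0]
ft_force: [-0.4, -0.1, -0.1]
gripper_width: 0.0851
grasp_force: 0.0
```

{"api": "apply_moves", "payload": {"deltas": [[100,-0.7,-1,0,0],[100,-0.7,-1,0,0],[100,-0.7,-1,0,0],[100,-0.7,-1,0,0],[100,-0.7,-1,0,0]]}}

```text
clock: 1.77
ee_pos: [0.4355, 0.1706, 0.2311]
ee_rot: [-0.0, -0.015, 1.0, -0.0]
ft_force: [-0.9, 0.1, -0.5]
gripper_width: 0.0856
grasp_force: 0.0
```

{"api": "apply_moves", "payload": {"deltas": [[100,-0.8,-1,0.5,0],[100,-0.8,-1,0.5,0],[100,-0.8,-1,0.5,0],[100,-0.8,-0.8,0.5,0],[100,0,0,0,0]]}}

```text
clock: 2.18
ee_pos: [0.5025, 0.0952, 0.189]
ee_rot: [-0.002, -0.014, 1.0, -0.0]
ft_force: [-0.2, 0.2, -1.3]
gripper_width: 0.0852
grasp_force: 0.0
```

Run:
```python
from h import *
go([.579,0,.067])
s=observe();im=capture('wrist');print(s['clock'],s['ee_pos'],s['ee_rot'],s['ft_force'])
cv2.imwrite('pics/w1.png',im[:,:,::-1])
print('bar ends',[proj(p,s).round() for p in([.6496,.0031,.086],[.5122,-.0028,.086],[.579,0,.086])])
```

```text
tool units [-3.71 -4.86  6.09] tool y yaw deg 91.6 x yaw -178.4
2.1833 [0.5024643  0.09516805 0.18897795] [-1.50710369e-03 -1.36454623e-02  9.99905738e-01 -2.14074812e-04] [-0.23550556  0.24669149 -1.27010299]
bar ends [array([213., 400.]), array([187., 253.]), array([199., 333.])]
```

View pics/w1.png

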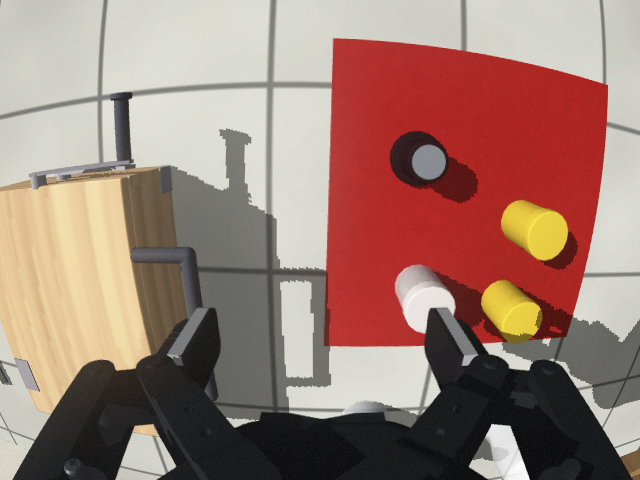

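The predicted bar corner (187,253) matches the picture (187,252). The jar (432,310) and magnifier (428,161) are seen clearly. Going down on the bar with a partial opening so that the inner finger clears the lid edge.

{"api": "apply_moves", "payload": {"deltas": [[40,-0.75,-0.97,0,0],[40,-0.75,-0.97,0,0],[40,-0.75,-0.97,0,0],[40,-0.73,-0.97,0,0],[40,-0.73,-0.97,0,0]]}}

```text
clock: 2.65
ee_pos: [0.5787, 0.0031, 0.1917]
ee_rot: [0.0, -0.016, 1.0, 0.0]
ft_force: [0.7, 0.1, 0.0]
gripper_width: 0.0338
grasp_force: 0.0
```

{"api": "apply_moves", "payload": {"deltas": [[40,0,0,1,0],[40,0,0,1,0],[40,0,0,1,0],[40,0,0,1,0],[40,0,0,1,0]]}}

```text
clock: 3.07
ee_pos: [0.5781, 0.004, 0.0909]
ee_rot: [0.0, -0.016, 1.0, 0.0]
ft_force: [0.7, 0.2, 0.7]
gripper_width: 0.034
grasp_force: 0.0
```

{"api": "apply_moves", "payload": {"deltas": [[40,0,0,1,0],[40,0,0,0.1,0],[0,0,0,0,0],[0,0,0,0,0],[0,0,0,0,0]]}}

```text
clock: 3.48
ee_pos: [0.5784, -0.0005, 0.0707]
ee_rot: [-0.0, -0.015, 1.0, -0.003]
ft_force: [-5.1, -22.3, -2.5]
gripper_width: 0.0097
grasp_force: 58.4
```

{"api": "apply_moves", "payload": {"deltas": [[0,0,0,0,0],[0,0,0,0,0],[0,0,0,0,0],[0,0,0,0,0]]}}

```text
clock: 3.82
ee_pos: [0.5784, -0.0005, 0.0708]
ee_rot: [0.0, -0.015, 1.0, -0.003]
ft_force: [-4.6, -20.7, -2.6]
gripper_width: 0.0103
grasp_force: 58.4
```

Run:
```python
import numpy as np
t=np.linspace(0,1.42,21);y=.235*np.cos(t)-.006*np.sin(t);z=.235*np.sin(t)+.006*np.cos(t)
print([[0,0,round(a,2),round(-b,2),0] for a,b in zip(np.diff(y)/.02,np.diff(z)/.02)])
```

```text
[[0, 0, np.float64(-0.05), np.float64(-0.83), 0], [0, 0, np.float64(-0.11), np.float64(-0.83), 0], [0, 0, np.float64(-0.17), np.float64(-0.82), 0], [0, 0, np.float64(-0.23), np.float64(-0.8), 0], [0, 0, np.float64(-0.28), np.float64(-0.79), 0], [0, 0, np.float64(-0.34), np.float64(-0.76), 0], [0, 0, np.float64(-0.39), np.float64(-0.74), 0], [0, 0, np.float64(-0.44), np.float64(-0.71), 0], [0, 0, np.float64(-0.49), np.float64(-0.67), 0], [0, 0, np.float64(-0.54), np.float64(-0.64), 0], [0, 0, np.float64(-0.58), np.float64(-0.6), 0], [0, 0, np.float64(-0.62), np.float64(-0.56), 0], [0, 0, np.float64(-0.66), np.float64(-0.51), 0], [0, 0, np.float64(-0.69), np.float64(-0.46), 0], [0, 0, np.float64(-0.73), np.float64(-0.41), 0], [0, 0, np.float64(-0.75), np.float64(-0.36), 0], [0, 0, np.float64(-0.78), np.float64(-0.3), 0], [0, 0, np.float64(-0.8), np.float64(-0.25), 0], [0, 0, np.float64(-0.81), np.float64(-0.19), 0], [0, 0, np.float64(-0.82), np.float64(-0.13), 0]]
```

{"api": "apply_moves", "payload": {"deltas": [[0,0,-0.25,-0.83,0],[0,0,-0.11,-0.83,0],[0,0,-0.17,-0.82,0],[0,0,-0.23,-0.8,0],[0,0,-0.28,-0.79,0]]}}

```text
clock: 4.23
ee_pos: [0.579, -0.0172, 0.1529]
ee_rot: [0.001, -0.015, 1.0, 0.0]
ft_force: [0.7, -1.3, -4.8]
gripper_width: 0.0096
grasp_force: 58.3
```

{"api": "apply_moves", "payload": {"deltas": [[0,0,-0.34,-0.76,0],[0,0,-0.39,-0.74,0],[0,0,-0.44,-0.71,0],[0,0,-0.49,-0.67,0],[0,0,-0.54,-0.64,0]]}}

```text
clock: 4.65
ee_pos: [0.5805, -0.06, 0.224]
ee_rot: [0.001, -0.016, 1.0, 0.001]
ft_force: [1.0, 7.3, 1.7]
gripper_width: 0.0095
grasp_force: 58.4
```

{"api": "apply_moves", "payload": {"deltas": [[0,0,-0.58,-0.6,0],[0,0,-0.62,-0.56,0],[0,0,-0.66,-0.51,0],[0,0,-0.69,-0.46,0],[0,0,-0.73,-0.41,0]]}}

```text
clock: 5.07
ee_pos: [0.5829, -0.1249, 0.2769]
ee_rot: [0.003, -0.016, 1.0, 0.001]
ft_force: [-0.2, 9.7, 11.1]
gripper_width: 0.0097
grasp_force: 58.5
```

{"api": "apply_moves", "payload": {"deltas": [[0,0,-0.75,-0.36,0],[0,0,-0.78,-0.3,0],[0,0,-0.8,-0.25,0],[0,0,-0.81,-0.19,0],[0,0,-0.82,-0.13,0]]}}

```text
clock: 5.48
ee_pos: [0.5857, -0.2058, 0.3009]
ee_rot: [0.004, -0.016, 1.0, -0.001]
ft_force: [5.3, 4.6, 5.5]
gripper_width: 0.0093
grasp_force: 63.4
```

{"api": "apply_moves", "payload": {"deltas": [[0,0,0,0,0],[0,0,0,0,0]]}}

```text
clock: 5.65
ee_pos: [0.5857, -0.2064, 0.3009]
ee_rot: [0.004, -0.015, 1.0, -0.001]
ft_force: [3.1, 3.3, 9.1]
gripper_width: 0.0096
grasp_force: 63.9
```

{"api": "apply_moves", "payload": {"deltas": [[40,0,0,0,0],[40,0,0,0,0],[40,0,0,0,0],[40,0,0,-0.5,0],[40,0,0,-1,0]]}}

```text
clock: 6.07
ee_pos: [0.5842, -0.2061, 0.3255]
ee_rot: [-0.002, -0.015, 1.0, 0.001]
ft_force: [0.2, -0.5, 0.5]
gripper_width: 0.0339
grasp_force: 0.0
```

{"api": "apply_moves", "payload": {"deltas": [[40,0,0,-1,0],[25,1,0.2,-0.5,0],[25,1,0.2,0,0],[25,1,0.2,0,0],[25,1,0.2,0,0]]}}

```text
clock: 6.48
ee_pos: [0.5034, -0.1926, 0.3575]
ee_rot: [0.0, -0.015, 1.0, -0.0]
ft_force: [1.2, -0.3, 1.1]
gripper_width: 0.0214
grasp_force: 0.0
```

{"api": "apply_moves", "payload": {"deltas": [[25,1,0.2,0,0],[25,1,0.2,0,0],[25,1,0.2,0,0],[25,1,0.2,0,0],[25,0,0,0,0]]}}

```text
clock: 6.9
ee_pos: [0.4218, -0.1787, 0.3582]
ee_rot: [0.001, -0.015, 1.0, -0.001]
ft_force: [-0.4, 0.2, -0.2]
gripper_width: 0.0215
grasp_force: 0.0
```

```bash
cat >> h.py <<'E'
C=np.array([.5826,-.141]);psi=np.radians(1.7)
def case(x,y,z):  # case frame -> world
    c,s=np.cos(psi),np.sin(psi);return np.array([C[0]+c*x-s*y,C[1]+s*x+c*y,z])
def knee(t,lock=False):
    P=np.array([.1*np.cos(t)-.006*np.sin(t),.1*np.sin(t)+.006*np.cos(t)]);F=np.array([.1,-.03]);d=F-P;L=np.hypot(*d);n=np.array([-d[1],d[0]])/L
    k=(P+F)/2+(-1 if lock else 1)*n*np.sqrt(max(0,.082**2-L*L/4));return k[0]-.095,k[1]+.08
E
python3 - <<'E'
from h import *
s=observe();im=capture('wrist');t=capture('top');print(s['clock'],s['ee_pos'],s['ft_force'])
k=knee(1.417);print('knee',case(-.165,*k),'locked',case(-.165,*knee(1.46,True)))
for x in(-.137,-.165,-.185):print('proj',proj(case(x,*k),s).round())
go(case(-.174,*k))
c=im[0:480,0:640].copy()
t2=cv2.resize(t[150:340,270:430],None,fx=2.5,fy=2.5,interpolation=cv2.INTER_CUBIC)
o=np.zeros((480,800,3),np.uint8);o[:,:400]=cv2.resize(c,(640,480))[:,:400];o[:475,400:]=t2
cv2.imwrite('pics/w2.png',o[:,:,::-1])
E
```

```text
6.9 [ 0.42179911 -0.17870693  0.35823587] [-0.35269884  0.23741484 -0.24749208]
knee [ 0.41834475 -0.16854117  0.12719543] locked [ 0.41930632 -0.20094     0.10581826]
proj [332. 229.]
proj [332. 203.]
proj [332. 184.]
tool units [ 0.72  0.56 11.52] tool y yaw deg 91.7 x yaw -178.3
```

View pics/w2.png

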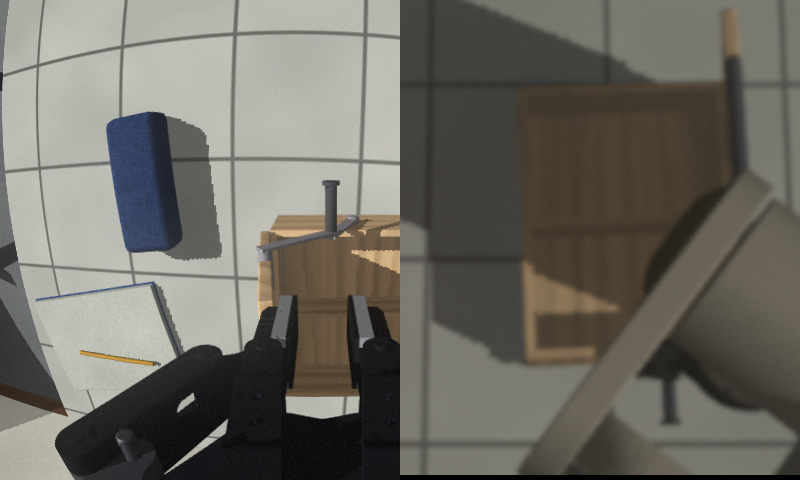

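The knee pin is seen from (333,232) to its button at (331,183), as predicted. The lid is standing. Straddling the pin as a fork.

{"api": "apply_moves", "payload": {"deltas": [[30,0.7,0.56,0,0],[30,0,0,1,0],[30,0,0,1,0],[30,0,0,1,0],[30,0,0,1,0]]}}

```text
clock: 7.42
ee_pos: [0.4102, -0.1687, 0.2758]
ee_rot: [0.0, -0.015, 1.0, -0.0]
ft_force: [0.0, -0.2, 0.9]
gripper_width: 0.0261
grasp_force: 0.0
```

{"api": "apply_moves", "payload": {"deltas": [[30,0,0,1,0],[30,0,0,1,0],[30,0,0,1,0],[30,0,0,1,0],[30,0,0,1,0]]}}

```text
clock: 7.83
ee_pos: [0.4103, -0.1688, 0.1757]
ee_rot: [0.0, -0.015, 1.0, -0.0]
ft_force: [0.3, 1.0, -0.8]
gripper_width: 0.0251
grasp_force: 0.0
```

{"api": "apply_moves", "payload": {"deltas": [[30,0,0,1,0],[30,0,0,1,0],[30,0,0,1,0],[30,0,0,0.3,0],[30,0,0,0,0]]}}

```text
clock: 8.25
ee_pos: [0.4096, -0.1684, 0.1095]
ee_rot: [-0.001, -0.015, 1.0, 0.001]
ft_force: [0.2, 0.0, 1.3]
gripper_width: 0.0255
grasp_force: 0.0
```

{"api": "apply_moves", "payload": {"deltas": [[30,0,-0.35,0.1,0],[30,0,-0.35,0.15,0],[30,0,-0.35,0.2,0],[30,0,-0.35,0.2,0],[30,0,-0.35,0.25,0]]}}

```text
clock: 8.67
ee_pos: [0.4113, -0.2049, 0.0928]
ee_rot: [0.001, -0.015, 1.0, -0.001]
ft_force: [4.1, 1.5, 0.8]
gripper_width: 0.0258
grasp_force: 2.5
```

{"api": "apply_moves", "payload": {"deltas": [[30,0,-0.15,0.1,0],[30,0,-0.15,0.1,0],[30,0,0,0,0],[30,0,0,0,0]]}}

```text
clock: 9.0
ee_pos: [0.4114, -0.2081, 0.0889]
ee_rot: [0.001, -0.015, 1.0, 0.002]
ft_force: [5.6, 14.3, 12.2]
gripper_width: 0.0258
grasp_force: 11.0
```

{"api": "apply_moves", "payload": {"deltas": [[30,0,0.35,0,0],[30,0,0,-0.3,0],[30,0,0,-1,0],[30,0,0,-1,0],[30,0,0,-1,0]]}}

```text
clock: 9.42
ee_pos: [0.4101, -0.2029, 0.1553]
ee_rot: [-0.001, -0.015, 1.0, 0.0]
ft_force: [-0.1, -1.3, -0.1]
gripper_width: 0.0255
grasp_force: 0.0
```

{"api": "apply_moves", "payload": {"deltas": [[30,0,0,-1,0],[30,0,0,-1,0],[30,0,0,-1,0],[30,0,0,-1,0],[30,0,0,-1,0]]}}

```text
clock: 9.83
ee_pos: [0.4101, -0.2029, 0.2556]
ee_rot: [-0.0, -0.015, 1.0, -0.0]
ft_force: [0.5, 0.3, -0.3]
gripper_width: 0.0255
grasp_force: 0.0
```

{"api": "apply_moves", "payload": {"deltas": [[30,0,1,-1,0],[30,0,1,-1,0],[30,0,1,-1,0],[30,0,1,0,0],[70,0,0,0,0]]}}

```text
clock: 10.25
ee_pos: [0.408, -0.1208, 0.3158]
ee_rot: [0.001, -0.016, 1.0, -0.0]
ft_force: [0.0, -1.1, 1.1]
gripper_width: 0.0364
grasp_force: 0.0
```

Run:
```python
from h import *
s=observe();im=capture('wrist');t=capture('scene');print(s['clock'],s['ee_pos'],s['ft_force'])
for nm,k in(('unl',knee(1.417)),('lock',knee(1.46,True))):print(nm,[proj(case(x,*k),s).round() for x in(-.137,-.185)])
t2=cv2.resize(t[130:330,160:360],None,fx=2.,fy=2.)
o=np.zeros((480,800,3),np.uint8);o[:,:400]=im[:,:400];o[:400,400:]=t2
cv2.imwrite('pics/w3.png',o[:,:,::-1])
J=ray('top',(145+210.5/2.95-.5,170+221.5/2.95-.5),.058);L=ray('top',(145+222.5/2.95-.5,170+382.5/2.95-.5),.042)
print('jar top,lens top in img',proj(J,s).round(),proj(L,s).round())
go([.4472,.1782,.01]);go([.5705,.1894,.01])
```

```text
10.25 [ 0.40795227 -0.12081048  0.31582125] [ 0.01075454 -1.0538391   1.09766616]
unl [array([271., 253.]), array([269., 203.])]
lock [array([242., 246.]), array([239., 200.])]
jar top,lens top in img [537. 327.] [545. 240.]
tool units [-2.44 14.98 15.22] tool y yaw deg 91.8 x yaw -178.2
tool units [-8.62 15.35 15.21] tool y yaw deg 91.8 x yaw -178.2
```

View pics/w3.png

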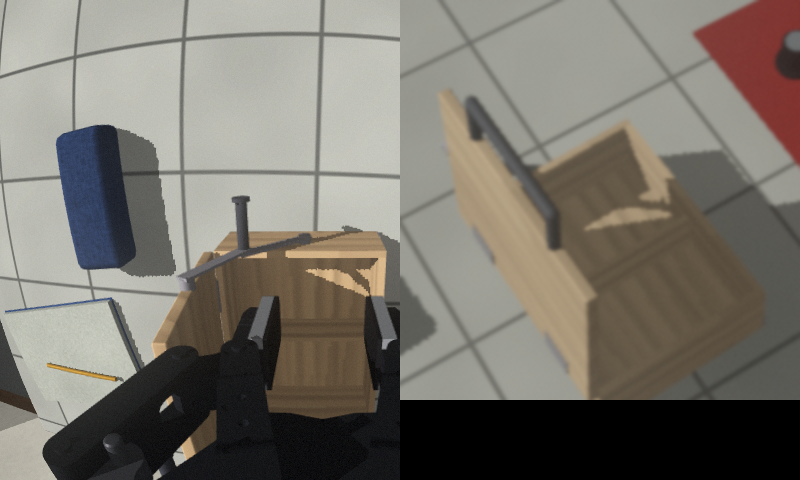

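The pin is at (240,200–246), the locked prediction, and the lid stands. On to the magnifier and jar with a fresh look.

{"api": "apply_moves", "payload": {"deltas": [[70,-0.4,1,0.5,0],[70,-0.4,1,0.5,0],[70,-0.4,1,0.5,0],[70,-0.4,1,0.5,0],[70,-0.4,1,0.5,0]]}}

```text
clock: 10.77
ee_pos: [0.4453, -0.0216, 0.2634]
ee_rot: [-0.001, -0.015, 1.0, -0.0]
ft_force: [0.4, -1.3, -0.0]
gripper_width: 0.0596
grasp_force: 0.0
```

{"api": "apply_moves", "payload": {"deltas": [[70,-0.4,1,0.5,0],[70,-0.4,1,0.5,0],[70,-0.4,1,0.5,0],[70,-0.4,1,0.5,0],[70,-0.4,1,0.5,0]]}}

```text
clock: 11.18
ee_pos: [0.4825, 0.0796, 0.2133]
ee_rot: [-0.001, -0.015, 1.0, -0.0]
ft_force: [0.8, 0.5, 0.2]
gripper_width: 0.06
grasp_force: 0.0
```

{"api": "apply_moves", "payload": {"deltas": [[70,0,0,0,0],[70,0,0,0,0]]}}

```text
clock: 11.35
ee_pos: [0.482, 0.0793, 0.2135]
ee_rot: [-0.001, -0.016, 1.0, -0.0]
ft_force: [0.6, -0.5, -0.2]
gripper_width: 0.0598
grasp_force: 0.0
```

Run:
```python
from h import *
s=observe();im=capture('wrist');print(s['clock'],s['ee_pos'],s['ft_force'])
for n,P in (('jar',[.5705,.1894,.058]),('lens',[.4472,.1782,.042])):print(n,proj(P,s).round())
cv2.imwrite('pics/w4.png',im[:,:,::-1])
```

```text
11.35 [0.48204166 0.07929932 0.2134558 ] [ 0.58900587 -0.49103394 -0.24200539]
jar [435. 321.]
lens [435. 186.]
```

View pics/w4.png

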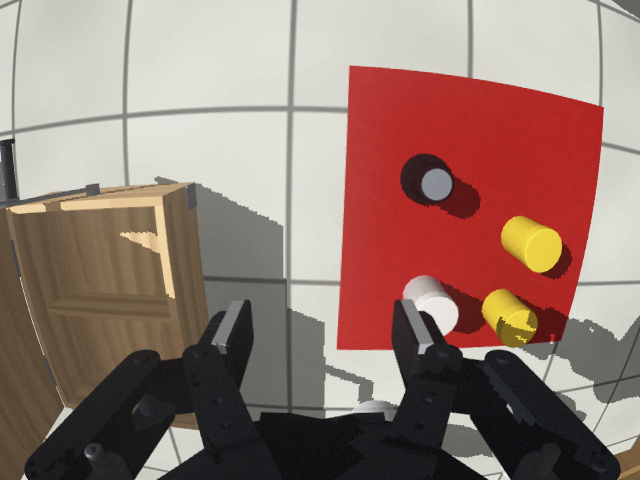

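The magnifier is at (436,185) and the jar cap at about (436,318), both as predicted.

{"api": "apply_moves", "payload": {"deltas": [[70,0.32,1,0.4,0],[70,0.32,1,0.4,0],[70,0.32,1,0.4,0],[70,0.32,1,0.4,0],[70,0.32,1,0.4,0]]}}

```text
clock: 11.82
ee_pos: [0.4471, 0.1782, 0.1746]
ee_rot: [0.0, -0.014, 1.0, -0.0]
ft_force: [-0.2, 0.1, 0.7]
gripper_width: 0.0601
grasp_force: 0.0
```

{"api": "apply_moves", "payload": {"deltas": [[70,0,0,1,0],[70,0,0,1,0],[70,0,0,1,0],[70,0,0,1,0],[70,0,0,1,0]]}}

```text
clock: 12.23
ee_pos: [0.4476, 0.1774, 0.0741]
ee_rot: [0.0, -0.014, 1.0, -0.0]
ft_force: [1.5, 0.2, 0.2]
gripper_width: 0.0597
grasp_force: 0.0
```

{"api": "apply_moves", "payload": {"deltas": [[70,0,0,1,0],[70,0,0,1,0],[70,0,0,0.8,0],[70,0,0,0.3,0],[70,0,0,0,0]]}}

```text
clock: 12.65
ee_pos: [0.4469, 0.1777, 0.0118]
ee_rot: [-0.001, -0.014, 1.0, -0.0]
ft_force: [-0.9, 0.6, -0.6]
gripper_width: 0.0599
grasp_force: 0.0
```

{"api": "apply_moves", "payload": {"deltas": [[0,0,0,0,0],[0,0,0,0,0],[0,0,0,0,0],[0,0,0,0,0],[0,0,0,0,0]]}}

```text
clock: 13.07
ee_pos: [0.448, 0.1785, 0.0139]
ee_rot: [0.001, -0.015, 1.0, -0.0]
ft_force: [-0.1, -2.1, 6.2]
gripper_width: 0.0343
grasp_force: 59.7
```

Run:
```python
from h import *
for p in((.06,.02),(-.06,.02)):
    print(case(*p,.023)); go(case(*p,.023))
```

```text
[ 0.64198027 -0.11922883  0.023     ]
tool units [ -9.24 -15.18  -0.43] tool y yaw deg 91.7 x yaw -178.3
[ 0.52203308 -0.12278878  0.023     ]
tool units [ -3.24 -15.17  -0.44] tool y yaw deg 91.7 x yaw -178.3
```

{"api": "apply_moves", "payload": {"deltas": [[0,0,0,0,0],[0,0,0,-0.5,0],[0,0,0,-1,0],[0,0,0,-1,0],[0,0,0,-1,0]]}}

```text
clock: 13.48
ee_pos: [0.447, 0.1787, 0.0844]
ee_rot: [0.0, -0.015, 1.0, 0.0]
ft_force: [1.1, 0.7, -0.7]
gripper_width: 0.0344
grasp_force: 59.8
```

{"api": "apply_moves", "payload": {"deltas": [[0,0,0,-1,0],[0,0,0,-1,0],[0,0,0,-1,0],[0,0,0,-1,0],[0,0,0,-0.5,0]]}}

```text
clock: 13.9
ee_pos: [0.4476, 0.1789, 0.1757]
ee_rot: [0.002, -0.015, 1.0, 0.0]
ft_force: [1.1, 0.4, -0.6]
gripper_width: 0.0345
grasp_force: 59.8
```

Now 15.2 back in y and 9.2 in x; the jar's move to its bay will be similar.

{"api": "apply_moves", "payload": {"deltas": [[0,-0.62,-1,0,0],[0,-0.62,-1,0,0],[0,-0.62,-1,0,0],[0,-0.62,-1,0,0],[0,-0.62,-1,0,0]]}}

```text
clock: 14.32
ee_pos: [0.5123, 0.0797, 0.1728]
ee_rot: [0.0, -0.015, 1.0, 0.0]
ft_force: [0.2, 1.0, -0.7]
gripper_width: 0.0346
grasp_force: 59.9
```

{"api": "apply_moves", "payload": {"deltas": [[0,-0.62,-1,0,0],[0,-0.62,-1,0,0],[0,-0.62,-1,0,0],[0,-0.62,-1,0,0],[0,-0.62,-1,0,0]]}}

```text
clock: 14.73
ee_pos: [0.5773, -0.0184, 0.1727]
ee_rot: [-0.0, -0.015, 1.0, 0.0]
ft_force: [0.6, 1.4, -1.1]
gripper_width: 0.0342
grasp_force: 59.9
```

{"api": "apply_moves", "payload": {"deltas": [[0,-0.62,-1,0,0],[0,-0.62,-1,0,0],[0,-0.62,-1,0,0],[0,-0.62,-1,0,0],[0,-0.56,-1,0,0]]}}

```text
clock: 15.15
ee_pos: [0.6412, -0.1164, 0.1726]
ee_rot: [-0.0, -0.015, 1.0, 0.0]
ft_force: [-0.0, 0.3, -0.6]
gripper_width: 0.0344
grasp_force: 59.9
```

{"api": "apply_moves", "payload": {"deltas": [[0,0,-0.18,0,0],[0,0,0,0,0],[0,0,0,0,0]]}}

```text
clock: 15.4
ee_pos: [0.6405, -0.1186, 0.1724]
ee_rot: [-0.0, -0.015, 1.0, 0.0]
ft_force: [0.1, 1.0, -1.0]
gripper_width: 0.0344
grasp_force: 60.0
```

Run:
```python
from h import *
s=observe();im=capture('wrist');print(s['clock'],s['ee_pos'],s['ft_force']);go(case(.06,.02,.023))
cs=[case(x,y,z) for x in(-.117,-.003,.117) for y in(-.087,.087) for z in(.08,)]
print([proj(c,s).round() for c in cs])
cv2.imwrite('pics/w5.png',im[:,:,::-1])
```

```text
15.4 [ 0.64053038 -0.11861541  0.17243652] [ 0.0944336   0.99841092 -0.96026618]
tool units [-0.07 -0.06  7.48] tool y yaw deg 91.8 x yaw -178.2
[array([161.,  -2.]), array([424., -11.]), array([160., 160.]), array([424., 157.]), array([179., 321.]), array([411., 324.])]
```

View pics/w5.png

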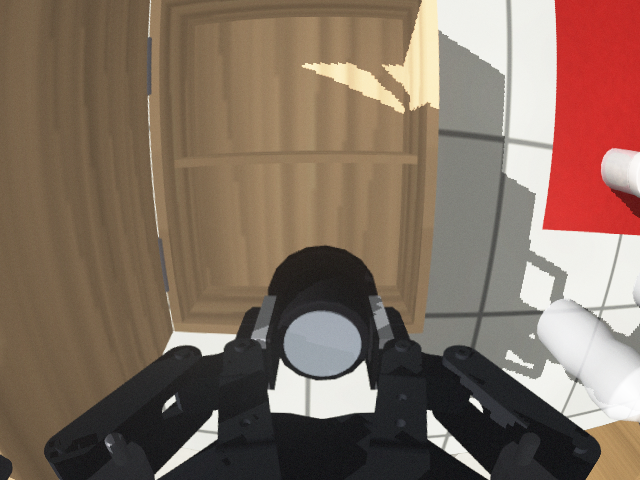

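The magnifier is held over the far bay. The partition is at row 160 and the walls at columns 165 and 425, as computed. Lowering.

{"api": "apply_moves", "payload": {"deltas": [[0,0,0,1,0],[0,0,0,1,0],[0,0,0,1,0],[0,0,0,1,0],[0,0,0,1,0]]}}

```text
clock: 15.87
ee_pos: [0.6407, -0.1179, 0.0721]
ee_rot: [0.0, -0.016, 1.0, 0.0]
ft_force: [0.2, -0.0, -1.7]
gripper_width: 0.0346
grasp_force: 60.0
```

{"api": "apply_moves", "payload": {"deltas": [[0,0,0,1,0],[0,0,0,1,0],[0,0,0,0.3,0],[0,0,0,0.1,0],[0,0,0,0,0]]}}

```text
clock: 16.28
ee_pos: [0.6411, -0.1187, 0.0252]
ee_rot: [0.0, -0.015, 1.0, -0.0]
ft_force: [-0.4, 0.4, -0.7]
gripper_width: 0.0344
grasp_force: 59.9
```

{"api": "apply_moves", "payload": {"deltas": [[0,0,0,0.1,0],[0,0,0,0.05,0],[0,0,0,0,0]]}}

```text
clock: 16.53
ee_pos: [0.6412, -0.1192, 0.0222]
ee_rot: [0.0, -0.015, 1.0, -0.0]
ft_force: [-0.2, 0.1, -1.9]
gripper_width: 0.0347
grasp_force: 59.9
```

{"api": "apply_moves", "payload": {"deltas": [[0,0,0,0.07,0],[0,0,0,0,0]]}}

```text
clock: 16.7
ee_pos: [0.6413, -0.1192, 0.0219]
ee_rot: [0.001, -0.015, 1.0, -0.0]
ft_force: [-4.9, 1.6, 9.0]
gripper_width: 0.0342
grasp_force: 61.0
```

{"api": "apply_moves", "payload": {"deltas": [[70,0,0,0,0],[70,0,0,0,0],[70,0,0,0,0],[70,0,0,0,0],[70,0,0,-0.5,0]]}}

```text
clock: 17.12
ee_pos: [0.6399, -0.1188, 0.0285]
ee_rot: [-0.002, -0.015, 1.0, 0.001]
ft_force: [-0.3, 0.5, -0.6]
gripper_width: 0.0597
grasp_force: 0.0
```

{"api": "apply_moves", "payload": {"deltas": [[70,0,0,-1,0],[70,0,0,-1,0],[70,0,0,-1,0],[70,0,0,-1,0],[70,0,0,-1,0]]}}

```text
clock: 17.53
ee_pos: [0.641, -0.1191, 0.1319]
ee_rot: [0.0, -0.015, 1.0, -0.0]
ft_force: [-0.1, -0.5, 0.3]
gripper_width: 0.0601
grasp_force: 0.0
```

{"api": "apply_moves", "payload": {"deltas": [[70,0,0,-1,0],[70,0,0,-1,0],[70,0,0,-0.5,0],[70,0,1,0,0],[70,0.2,1,0,0]]}}

```text
clock: 17.95
ee_pos: [0.6361, -0.0796, 0.1808]
ee_rot: [0.001, -0.014, 1.0, -0.0]
ft_force: [0.0, 0.1, -0.5]
gripper_width: 0.0599
grasp_force: 0.0
```

{"api": "apply_moves", "payload": {"deltas": [[70,0.2,1,0,0],[70,0.2,1,0,0],[70,0.2,1,0,0],[70,0.2,1,0,0],[70,0.2,1,0,0]]}}

```text
clock: 18.37
ee_pos: [0.6123, 0.021, 0.1801]
ee_rot: [-0.0, -0.015, 1.0, 0.0]
ft_force: [0.4, -0.2, 0.4]
gripper_width: 0.0597
grasp_force: 0.0
```

{"api": "apply_moves", "payload": {"deltas": [[70,0.2,1,0,0],[70,0.2,1,0,0],[70,0,1,0,0],[70,0,0,0,0],[70,0,0,0,0]]}}

```text
clock: 18.78
ee_pos: [0.6028, 0.0804, 0.1801]
ee_rot: [-0.0, -0.016, 1.0, -0.0]
ft_force: [-0.6, 0.0, 0.9]
gripper_width: 0.0597
grasp_force: 0.0
```

Run:
```python
from h import *
s=observe();im=capture('wrist');t=capture('top');print(s['clock'],s['ee_pos'],s['ft_force']);go([.5705,.1894,.01])
print(proj([.5705,.1894,.058],s).round())
c=calibration('top')
p=np.array(c['K'])@(np.array(c['R'])@case(.06,.02,.05)+c['t']);print('lens in top',p[:2]/p[2])
o=np.zeros((480,800,3),np.uint8);o[:,:400]=im[:,240:];o[:475,400:]=cv2.resize(t[150:340,260:420],None,fx=2.5,fy=2.5)
cv2.imwrite('pics/w6.png',o[:,:,::-1])
```

```text
18.7833 [0.60276512 0.08038461 0.18012891] [-0.6137571   0.00972255  0.86666897]
tool units [1.46 5.56 8.5 ] tool y yaw deg 91.7 x yaw -178.3
[466. 200.]
lens in top [349.97636056 215.09102812]
```

View pics/w6.png

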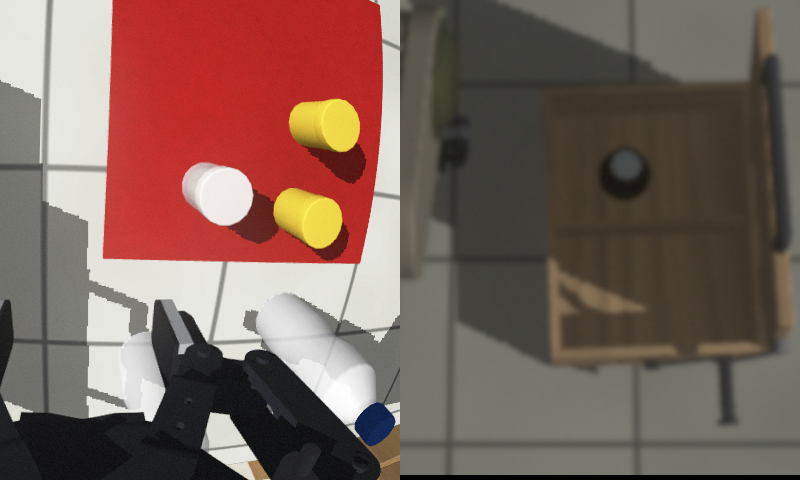

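The magnifier stands in the far bay (top crop 625,172). The jar cap is at (464,195), about 3 mm nearer than predicted, with a bottle at (560,330) well clear. Going for the jar.

{"api": "apply_moves", "payload": {"deltas": [[70,0.32,1,0,0],[70,0.32,1,0,0],[70,0.32,1,0,0],[70,0.32,1,0,0],[70,0.32,1,0,0]]}}

```text
clock: 19.3
ee_pos: [0.5678, 0.1785, 0.1801]
ee_rot: [-0.0, -0.014, 1.0, -0.0]
ft_force: [0.4, 0.5, 0.8]
gripper_width: 0.0597
grasp_force: 0.0
```

{"api": "apply_moves", "payload": {"deltas": [[70,0,0.53,0,0],[70,0,0,1,0],[70,0,0,1,0],[70,0,0,1,0],[70,0,0,1,0]]}}

```text
clock: 19.72
ee_pos: [0.5681, 0.1884, 0.0992]
ee_rot: [0.0, -0.015, 1.0, -0.0]
ft_force: [-0.7, -0.1, -0.8]
gripper_width: 0.0597
grasp_force: 0.0
```

{"api": "apply_moves", "payload": {"deltas": [[70,0,0,1,0],[70,0,0,1,0],[70,0,0,1,0],[70,0,0,1,0],[70,0,0,0.4,0]]}}

```text
clock: 20.13
ee_pos: [0.5669, 0.1881, 0.0094]
ee_rot: [-0.002, -0.015, 1.0, -0.0]
ft_force: [-0.1, -0.2, 0.3]
gripper_width: 0.0597
grasp_force: 0.0
```

{"api": "apply_moves", "payload": {"deltas": [[0,0,0,0,0],[0,0,0,0,0],[0,0,0,0,0],[0,0,0,0,0],[0,0,0,0,0]]}}

```text
clock: 20.55
ee_pos: [0.5681, 0.1894, 0.013]
ee_rot: [0.001, -0.015, 1.0, 0.0]
ft_force: [-0.0, -0.3, -0.9]
gripper_width: 0.0438
grasp_force: 60.9
```

{"api": "apply_moves", "payload": {"deltas": [[0,0,0,-0.5,0],[0,0,0,-1,0],[0,0,0,-1,0],[0,0,0,-1,0],[0,0,0,-1,0]]}}

```text
clock: 20.97
ee_pos: [0.5676, 0.1894, 0.1042]
ee_rot: [0.001, -0.015, 1.0, 0.0]
ft_force: [-0.5, 0.1, -0.4]
gripper_width: 0.044
grasp_force: 61.0
```

{"api": "apply_moves", "payload": {"deltas": [[0,0,0,-1,0],[0,0,0,-1,0],[0,0,0,-1,0],[0,0,0,-0.5,0],[0,0,-1,0,0]]}}

```text
clock: 21.38
ee_pos: [0.5688, 0.1716, 0.1754]
ee_rot: [0.003, -0.017, 1.0, 0.001]
ft_force: [0.5, 0.6, -1.4]
gripper_width: 0.0438
grasp_force: 61.1
```

{"api": "apply_moves", "payload": {"deltas": [[0,0.2,-1,0,0],[0,0.2,-1,0,0],[0,0.2,-1,0,0],[0,0.2,-1,0,0],[0,0.2,-1,0,0]]}}

```text
clock: 21.8
ee_pos: [0.5508, 0.0679, 0.1723]
ee_rot: [0.0, -0.015, 1.0, -0.0]
ft_force: [0.5, 0.0, -0.1]
gripper_width: 0.0438
grasp_force: 61.1
```

{"api": "apply_moves", "payload": {"deltas": [[0,0.2,-1,0,0],[0,0.2,-1,0,0],[0,0.2,-1,0,0],[0,0.2,-1,0,0],[0,0.2,-1,0,0]]}}

```text
clock: 22.22
ee_pos: [0.5339, -0.0326, 0.1724]
ee_rot: [0.0, -0.015, 1.0, -0.0]
ft_force: [0.4, -0.7, -1.0]
gripper_width: 0.0441
grasp_force: 61.1
```

{"api": "apply_moves", "payload": {"deltas": [[0,0.2,-1,0,0],[0,0.2,-1,0,0],[0,0.2,-1,0,0],[0,0.2,-1,0,0],[0,0,0,0,0]]}}

```text
clock: 22.63
ee_pos: [0.5202, -0.115, 0.1723]
ee_rot: [0.0, -0.014, 1.0, -0.0]
ft_force: [0.7, -0.5, -1.0]
gripper_width: 0.044
grasp_force: 61.1
```

Run:
```python
from h import *
s=observe();print(s['gripper_width']);go(case(-.06,.02,.021))
```

```text
0.044039377026664
tool units [-0.08 -0.39  7.57] tool y yaw deg 91.6 x yaw -178.4
```

{"api": "apply_moves", "payload": {"deltas": [[0,-0.05,-0.2,1,0],[0,0,0,1,0],[0,0,0,1,0],[0,0,0,1,0],[0,0,0,1,0]]}}

```text
clock: 23.05
ee_pos: [0.5218, -0.1156, 0.0714]
ee_rot: [0.0, -0.015, 1.0, 0.0]
ft_force: [0.1, -0.1, -1.2]
gripper_width: 0.0439
grasp_force: 61.1
```

{"api": "apply_moves", "payload": {"deltas": [[0,0,0,1,0],[0,0,0,1,0],[0,0,0,0.35,0],[0,0,0,0.05,0],[0,0,0,0,0]]}}

```text
clock: 23.47
ee_pos: [0.5221, -0.116, 0.0246]
ee_rot: [0.0, -0.015, 1.0, -0.0]
ft_force: [-0.6, -0.5, -0.5]
gripper_width: 0.0443
grasp_force: 61.1
```

{"api": "apply_moves", "payload": {"deltas": [[0,0,0,0.08,0],[0,0,0,0,0]]}}

```text
clock: 23.63
ee_pos: [0.5223, -0.1163, 0.0234]
ee_rot: [0.001, -0.015, 1.0, -0.0]
ft_force: [0.4, -0.2, -0.6]
gripper_width: 0.0439
grasp_force: 61.1
```

{"api": "apply_moves", "payload": {"deltas": [[0,0,0,0.08,0],[0,0,0,0,0]]}}

```text
clock: 23.8
ee_pos: [0.522, -0.1162, 0.0212]
ee_rot: [0.0, -0.015, 1.0, -0.0]
ft_force: [1.2, 0.2, -1.3]
gripper_width: 0.0439
grasp_force: 61.1
```

{"api": "apply_moves", "payload": {"deltas": [[0,0,0,0.06,0],[0,0,0,0,0]]}}

```text
clock: 23.97
ee_pos: [0.5218, -0.1162, 0.0197]
ee_rot: [-0.0, -0.015, 1.0, 0.0]
ft_force: [-0.1, 0.7, -0.6]
gripper_width: 0.0441
grasp_force: 61.1
```

{"api": "apply_moves", "payload": {"deltas": [[0,0,0,0.06,0],[0,0,0,0,0]]}}

```text
clock: 24.13
ee_pos: [0.522, -0.1161, 0.0192]
ee_rot: [0.0, -0.015, 1.0, -0.0]
ft_force: [-2.5, 2.3, 7.5]
gripper_width: 0.0435
grasp_force: 60.4
```

{"api": "apply_moves", "payload": {"deltas": [[0,0,0,0.06,0],[0,0,0,0,0]]}}

```text
clock: 24.3
ee_pos: [0.5223, -0.1161, 0.0191]
ee_rot: [0.001, -0.015, 1.0, -0.0]
ft_force: [-5.5, 5.2, 18.4]
gripper_width: 0.0441
grasp_force: 60.4
```

Floor contact. Releasing and rising.

{"api": "apply_moves", "payload": {"deltas": [[70,0,0,-0.06,0],[70,0,0,0,0],[70,0,0,0,0],[70,0,0,0,0],[70,0,0,-0.5,0]]}}

```text
clock: 24.72
ee_pos: [0.5217, -0.1174, 0.0278]
ee_rot: [-0.0, -0.015, 1.0, -0.001]
ft_force: [-0.1, 0.3, 0.8]
gripper_width: 0.0599
grasp_force: 0.0
```

{"api": "apply_moves", "payload": {"deltas": [[70,0,0,-1,0],[70,0,0,-1,0],[70,0,0,-1,0],[70,0,0,-1,0],[70,0,0,-1,0]]}}

```text
clock: 25.13
ee_pos: [0.5218, -0.1161, 0.1295]
ee_rot: [0.0, -0.015, 1.0, -0.0]
ft_force: [0.0, 0.3, -0.2]
gripper_width: 0.06
grasp_force: 0.0
```

{"api": "apply_moves", "payload": {"deltas": [[70,0,0,-1,0],[70,0,0,-1,0],[70,0,0,-1,0],[70,0,0,-1,0],[70,0,0,-1,0]]}}

```text
clock: 25.55
ee_pos: [0.5217, -0.1161, 0.2295]
ee_rot: [0.0, -0.015, 1.0, 0.0]
ft_force: [0.9, -0.4, 0.2]
gripper_width: 0.06
grasp_force: 0.0
```

{"api": "apply_moves", "payload": {"deltas": [[30,1,0,-1,0],[30,1,0,-1,0],[30,1,0,-1,0],[30,1,0,-1,0],[30,1,0,0,0]]}}

```text
clock: 25.97
ee_pos: [0.4218, -0.1196, 0.3119]
ee_rot: [0.003, -0.015, 1.0, -0.002]
ft_force: [0.5, -0.5, 0.2]
gripper_width: 0.0257
grasp_force: 0.0
```

Run:
```python
from h import *
s=observe();im=capture('wrist');t=capture('scene');top=capture('top');print(s['clock'],s['ee_pos'],s['ft_force'])
print('lock',[proj(case(x,*knee(1.46,True)),s).round() for x in(-.137,-.185)]); go(case(-.174,*knee(1.46,True)))
o=np.zeros((480,800,3),np.uint8);o[:,:400]=im[:,100:500];o[:240,400:]=cv2.resize(t[130:330,160:360],None,fx=1.2,fy=1.2)[:,:240].repeat(1,0) if False else cv2.resize(t[150:320,170:453],(400,240));o[240:,400:]=cv2.resize(top[175:325,240:490],(400,240))
cv2.imwrite('pics/w7.png',o[:,:,::-1])
```

```text
25.9667 [ 0.42180051 -0.11959717  0.3119266 ] [ 0.49805244 -0.52807918  0.22027289]
lock [array([240., 233.]), array([238., 185.])]
tool units [ 0.69 -4.07 10.16] tool y yaw deg 91.7 x yaw -178.3
```

View pics/w7.png

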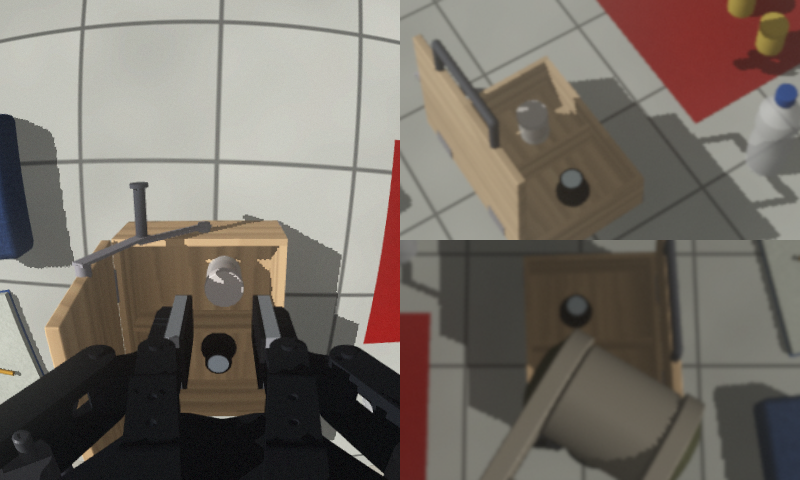

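Both stand upright in their bays (jar 223,283, magnifier 218,350) and the pin is still locked at (139,185–233). Forking the pin to unlock it.

{"api": "apply_moves", "payload": {"deltas": [[30,0.6,-1,0,0],[30,0,-1,0,0],[30,0,-1,0,0],[30,0,-1,0,0],[30,0,-0.07,0,0]]}}

```text
clock: 26.53
ee_pos: [0.4128, -0.2034, 0.3075]
ee_rot: [-0.001, -0.014, 1.0, 0.0]
ft_force: [-0.1, -0.3, -0.0]
gripper_width: 0.0256
grasp_force: 0.0
```

{"api": "apply_moves", "payload": {"deltas": [[30,0,0,1,0],[30,0,0,1,0],[30,0,0,1,0],[30,0,0,1,0],[30,0,0,1,0]]}}

```text
clock: 26.95
ee_pos: [0.4127, -0.2003, 0.2071]
ee_rot: [-0.0, -0.015, 1.0, 0.0]
ft_force: [0.6, -0.3, -0.7]
gripper_width: 0.0252
grasp_force: 0.0
```

{"api": "apply_moves", "payload": {"deltas": [[30,0,0,1,0],[30,0,0,1,0],[30,0,0,1,0],[30,0,0,1,0],[30,0,0,1,0]]}}

```text
clock: 27.37
ee_pos: [0.4126, -0.2003, 0.1071]
ee_rot: [-0.0, -0.015, 1.0, 0.0]
ft_force: [1.3, -0.4, -0.4]
gripper_width: 0.0257
grasp_force: 0.0
```

{"api": "apply_moves", "payload": {"deltas": [[30,0,0,0.9,0],[30,0,0,0,0]]}}

```text
clock: 27.53
ee_pos: [0.4113, -0.1993, 0.0873]
ee_rot: [-0.002, -0.015, 1.0, 0.002]
ft_force: [-0.8, 0.4, -0.7]
gripper_width: 0.0256
grasp_force: 0.0
```

{"api": "apply_moves", "payload": {"deltas": [[30,0,0.3,0,0],[30,0,0.3,-0.2,0],[30,0,0.3,-0.2,0],[30,0,0.3,-0.2,0],[30,0,0.3,-0.2,0]]}}

```text
clock: 27.95
ee_pos: [0.412, -0.1704, 0.1079]
ee_rot: [0.001, -0.015, 1.0, -0.001]
ft_force: [1.4, -1.7, 2.0]
gripper_width: 0.0256
grasp_force: 0.8
```

{"api": "apply_moves", "payload": {"deltas": [[30,0,0.3,-0.1,0],[30,0,0.3,-0.1,0],[30,0,0.2,-0.1,0],[30,0,0,0,0]]}}

```text
clock: 28.28
ee_pos: [0.4108, -0.1539, 0.1127]
ee_rot: [-0.0, -0.015, 1.0, 0.0]
ft_force: [0.5, -0.6, 0.4]
gripper_width: 0.0258
grasp_force: 0.0
```

Run:
```python
from h import *
s=observe();t=capture('scene');w=capture('wrist');print(s['clock'],s['ee_pos'],s['ft_force'])
# handle ends in scene for several angles
c=calibration('scene')
for th in(1.3,1.35,1.4,1.46):
    y=.235*np.cos(th)-.006*np.sin(th)-.095;z=.08+.235*np.sin(th)+.006*np.cos(th);q=[]
    for x in(-.065,.065):
        p=np.array(c['K'])@(np.array(c['R'])@case(x,y,z)+c['t']);q.append((p[:2]/p[2]).round(1))
    print(th,q,(np.array(q)-[170,120])*3.2)
cv2.imwrite('pics/w8.png',cv2.resize(t[120:300,170:400],None,fx=3.2,fy=3.2)[:,:,::-1])
```

```text
28.2833 [ 0.41077166 -0.15388109  0.11266769] [ 0.49687358 -0.6035699   0.37658085]
1.3 [array([214.7, 172.5]), array([255. , 226.9])] [[143.04 168.  ]
 [272.   342.08]]
1.35 [array([208.5, 174.7]), array([248.6, 229.6])] [[123.2  175.04]
 [251.52 350.72]]
1.4 [array([202.2, 177.2]), array([242.2, 232.6])] [[103.04 183.04]
 [231.04 360.32]]
1.46 [array([194.6, 180.6]), array([234.3, 236.4])] [[ 78.72 193.92]
 [205.76 372.48]]
```

View pics/w8.png

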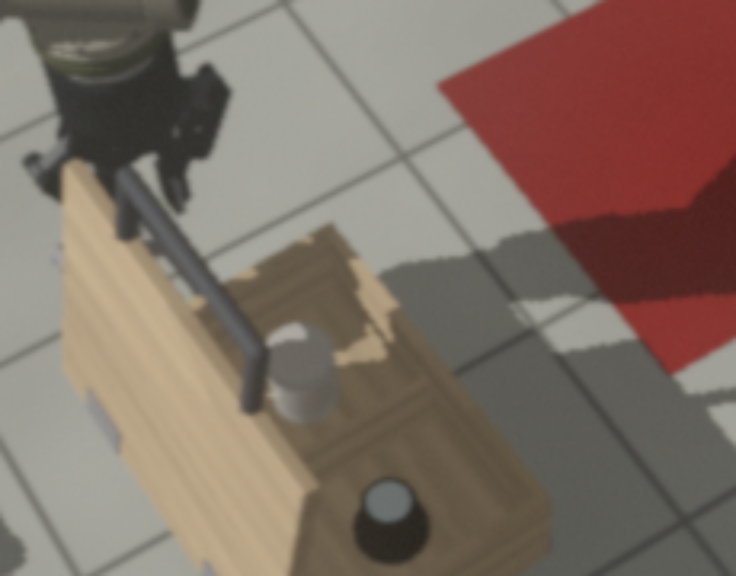

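Handle ends at (124,174) and (261,352), so the lid is at about 1.34 rad: unlocked and holding by friction. Going to take the handle.

{"api": "apply_moves", "payload": {"deltas": [[30,0,0,-1,0],[30,0,0,-1,0],[30,0,0,-1,0],[30,0,0,-1,0],[30,0,0,-1,0]]}}

```text
clock: 28.8
ee_pos: [0.4107, -0.1549, 0.2131]
ee_rot: [-0.0, -0.015, 1.0, 0.0]
ft_force: [0.3, 0.5, 0.3]
gripper_width: 0.0255
grasp_force: 0.0
```

{"api": "apply_moves", "payload": {"deltas": [[40,0,0,-1,0],[40,0,0,-1,0],[40,0,0,-1,0],[40,0,0,-1,0],[40,0,0,-1,0]]}}

```text
clock: 29.22
ee_pos: [0.4107, -0.1549, 0.3131]
ee_rot: [-0.0, -0.015, 1.0, 0.0]
ft_force: [0.5, -0.2, 0.4]
gripper_width: 0.0338
grasp_force: 0.0
```

{"api": "apply_moves", "payload": {"deltas": [[40,0,0,-1,0],[40,0,0,-1,0],[40,0,0,-0.4,0],[40,-1,-0.2,0,0],[40,-1,-0.2,0,0]]}}

```text
clock: 29.63
ee_pos: [0.4515, -0.1619, 0.3606]
ee_rot: [0.0, -0.015, 1.0, -0.0]
ft_force: [-0.8, 1.0, 0.1]
gripper_width: 0.0342
grasp_force: 0.0
```

{"api": "apply_moves", "payload": {"deltas": [[40,-1,-0.2,0,0],[40,-1,-0.2,0,0],[40,-1,-0.2,0,0],[40,-1,-0.3,0,0],[40,-1,-0.3,0,0]]}}

```text
clock: 30.05
ee_pos: [0.5527, -0.1828, 0.3592]
ee_rot: [-0.001, -0.015, 1.0, 0.001]
ft_force: [-1.1, -0.3, -0.5]
gripper_width: 0.0341
grasp_force: 0.0
```

{"api": "apply_moves", "payload": {"deltas": [[40,-1,-0.2,0,0],[40,-0.6,-0.16,0,0],[40,0,0,0,0],[40,0,0,0,0]]}}

```text
clock: 30.38
ee_pos: [0.584, -0.189, 0.3591]
ee_rot: [-0.001, -0.015, 1.0, 0.001]
ft_force: [-0.7, -0.1, 0.1]
gripper_width: 0.0342
grasp_force: 0.0
```

Run:
```python
from h import *
s=observe();w=capture('wrist');print(s['clock'],s['ee_pos'],s['ft_force']);th=1.34
y=.235*np.cos(th)-.006*np.sin(th)-.095;z=.08+.235*np.sin(th)+.006*np.cos(th)
go(case(0,y,z-.016));print([proj(case(x,y,z),s).round() for x in(-.065,0,.065)])
cv2.imwrite('pics/w9.png',w[:,:,::-1])
```

```text
30.3833 [ 0.58395748 -0.1890024   0.35908249] [-0.67562945 -0.05056763  0.13065625]
tool units [-0.03  0.04  3.28] tool y yaw deg 91.7 x yaw -178.3
[array([323., 153.]), array([323., 273.]), array([322., 368.])]
```

View pics/w9.png

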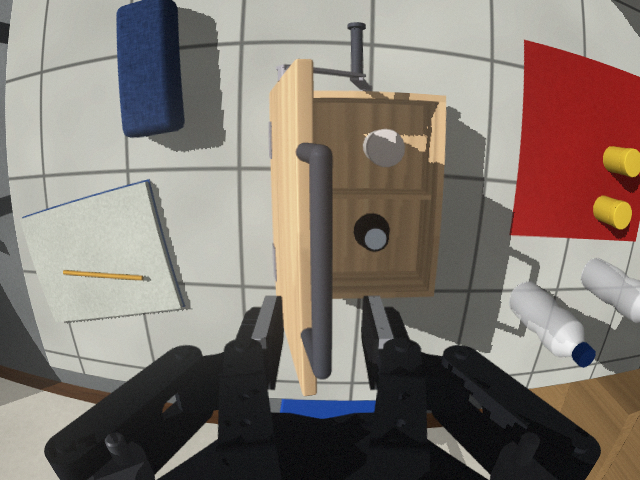

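The bar (column 321, rows 153–370) is midway between the fingers. Lowering and gripping.

{"api": "apply_moves", "payload": {"deltas": [[40,0,0,1,0],[40,0,0,1,0],[40,0,0,1,0],[40,0,0,0.28,0],[40,0,0,0,0]]}}

```text
clock: 30.85
ee_pos: [0.5831, -0.1886, 0.2941]
ee_rot: [-0.001, -0.015, 1.0, 0.001]
ft_force: [-0.6, 0.5, 0.2]
gripper_width: 0.0338
grasp_force: 0.0
```

{"api": "apply_moves", "payload": {"deltas": [[0,0,0,0,0],[0,0,0,0,0],[0,0,0,0,0],[0,0,0,0,0],[0,0,0,0,0]]}}

```text
clock: 31.27
ee_pos: [0.5842, -0.189, 0.2967]
ee_rot: [0.001, -0.015, 1.0, -0.001]
ft_force: [-2.3, 0.6, 6.9]
gripper_width: 0.0099
grasp_force: 58.7
```

Run:
```python
from h import *
s=observe();print(s['ee_pos'],s['ft_force'],s['gripper_width'])
from math import *
y0=s['ee_pos'][1]+.236+.0;print('theta', [t for t in np.arange(1.2,1.5,.005) if abs(.235*cos(t)-.006*sin(t)-y0)<.0007])
t=np.linspace(1.34,0,26);y=.235*np.cos(t)-.006*np.sin(t);z=.235*np.sin(t)+.006*np.cos(t)
print([[round(float(a),2),round(-float(b),2)] for a,b in zip(np.diff(y)/.02,np.diff(z)/.02)])
```

```text
[ 0.58418396 -0.18902331  0.29671115] [-2.34199598  0.6121687   6.87837362] 0.009948501468907345
theta [np.float64(1.3449999999999969)]
[[0.61, 0.14], [0.6, 0.18], [0.59, 0.21], [0.58, 0.24], [0.57, 0.27], [0.55, 0.3], [0.54, 0.33], [0.52, 0.36], [0.5, 0.39], [0.48, 0.41], [0.45, 0.44], [0.43, 0.46], [0.4, 0.48], [0.38, 0.5], [0.35, 0.52], [0.32, 0.54], [0.29, 0.56], [0.26, 0.57], [0.23, 0.59], [0.2, 0.6], [0.17, 0.61], [0.13, 0.62], [0.1, 0.62], [0.07, 0.63], [0.03, 0.63]]
```

{"api": "apply_moves", "payload": {"deltas": [[0,0,0.61,0.14,0],[0,0,0.6,0.18,0],[0,0,0.59,0.21,0],[0,0,0.58,0.24,0],[0,0,0.57,0.27,0]]}}

```text
clock: 31.68
ee_pos: [0.5821, -0.1294, 0.2748]
ee_rot: [0.0, -0.015, 1.0, -0.001]
ft_force: [-4.0, -1.4, 5.0]
gripper_width: 0.0098
grasp_force: 61.7
```

{"api": "apply_moves", "payload": {"deltas": [[0,0,0.55,0.3,0],[0,0,0.54,0.33,0],[0,0,0.52,0.36,0],[0,0,0.5,0.39,0],[0,0,0.48,0.41,0]]}}

```text
clock: 32.1
ee_pos: [0.5802, -0.0774, 0.2373]
ee_rot: [-0.001, -0.015, 1.0, -0.0]
ft_force: [-2.1, -2.8, -1.8]
gripper_width: 0.01
grasp_force: 63.9
```

{"api": "apply_moves", "payload": {"deltas": [[0,0,0.45,0.44,0],[0,0,0.43,0.46,0],[0,0,0.4,0.48,0],[0,0,0.38,0.5,0],[0,0,0.35,0.52,0]]}}

```text
clock: 32.52
ee_pos: [0.5792, -0.037, 0.189]
ee_rot: [-0.0, -0.015, 1.0, 0.0]
ft_force: [-3.3, -1.6, 0.3]
gripper_width: 0.0098
grasp_force: 64.1
```

{"api": "apply_moves", "payload": {"deltas": [[0,0,0.32,0.54,0],[0,0,0.29,0.56,0],[0,0,0.26,0.57,0],[0,0,0.23,0.59,0],[0,0,0.2,0.6,0]]}}

```text
clock: 32.93
ee_pos: [0.5787, -0.011, 0.132]
ee_rot: [0.0, -0.015, 1.0, 0.0]
ft_force: [-2.3, 0.2, 2.5]
gripper_width: 0.0098
grasp_force: 64.3
```

{"api": "apply_moves", "payload": {"deltas": [[0,0,0.17,0.61,0],[0,0,0.13,0.62,0],[0,0,0.1,0.62,0],[0,0,0.06,0.5,0],[0,0,0,0,0]]}}

```text
clock: 33.35
ee_pos: [0.5783, -0.0017, 0.0839]
ee_rot: [-0.0, -0.015, 1.0, 0.001]
ft_force: [0.1, 4.4, -0.4]
gripper_width: 0.01
grasp_force: 66.2
```

{"api": "apply_moves", "payload": {"deltas": [[0,0,0,0.2,0],[0,0,0,0.2,0],[0,0,0,0.1,0],[0,0,0,0,0]]}}

```text
clock: 33.68
ee_pos: [0.5783, -0.0012, 0.0757]
ee_rot: [-0.0, -0.015, 1.0, 0.001]
ft_force: [-1.4, 9.4, 0.8]
gripper_width: 0.0098
grasp_force: 66.3
```

{"api": "apply_moves", "payload": {"deltas": [[0,0,0,0.1,0],[0,0,0,0,0]]}}

```text
clock: 33.85
ee_pos: [0.5783, -0.0011, 0.0739]
ee_rot: [-0.0, -0.015, 1.0, 0.001]
ft_force: [-0.8, 10.8, 0.9]
gripper_width: 0.01
grasp_force: 66.3
```

{"api": "apply_moves", "payload": {"deltas": [[0,0,0,0.1,0],[0,0,0,0,0]]}}

```text
clock: 34.02
ee_pos: [0.5782, -0.0009, 0.0716]
ee_rot: [-0.0, -0.015, 1.0, 0.002]
ft_force: [0.4, 9.9, -2.0]
gripper_width: 0.0093
grasp_force: 67.1
```

{"api": "apply_moves", "payload": {"deltas": [[0,0,0,0.1,0],[0,0,0,0,0]]}}

```text
clock: 34.18
ee_pos: [0.5782, -0.0008, 0.0696]
ee_rot: [-0.0, -0.015, 1.0, 0.002]
ft_force: [0.1, 12.3, -0.7]
gripper_width: 0.0095
grasp_force: 67.2
```

{"api": "apply_moves", "payload": {"deltas": [[0,0,0,0.1,0],[0,0,0,0,0]]}}

```text
clock: 34.35
ee_pos: [0.5782, -0.0008, 0.0676]
ee_rot: [-0.0, -0.015, 1.0, 0.002]
ft_force: [-1.0, 11.6, -1.3]
gripper_width: 0.0098
grasp_force: 67.2
```

{"api": "apply_moves", "payload": {"deltas": [[0,0,0,0.1,0],[0,0,0,0,0]]}}

```text
clock: 34.52
ee_pos: [0.5783, -0.0008, 0.0673]
ee_rot: [-0.0, -0.015, 1.0, 0.002]
ft_force: [-6.9, 12.2, 12.4]
gripper_width: 0.0099
grasp_force: 68.6
```

{"api": "apply_moves", "payload": {"deltas": [[0,0,0,0.1,0],[0,0,0,0,0]]}}

```text
clock: 34.68
ee_pos: [0.5784, -0.0008, 0.067]
ee_rot: [0.0, -0.015, 1.0, 0.001]
ft_force: [-15.3, 12.2, 28.7]
gripper_width: 0.0097
grasp_force: 70.3
```

Run:
```python
from h import *
t=capture('scene');w=capture('wrist')
o=np.zeros((480,800,3),np.uint8);o[:300,:400]=cv2.resize(t[160:340,160:400],(400,300));o[:,400:]=w[:,0:400]
cv2.imwrite('pics/w10.png',o[:,:,::-1])
```

```text
(no output)
```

View pics/w10.png

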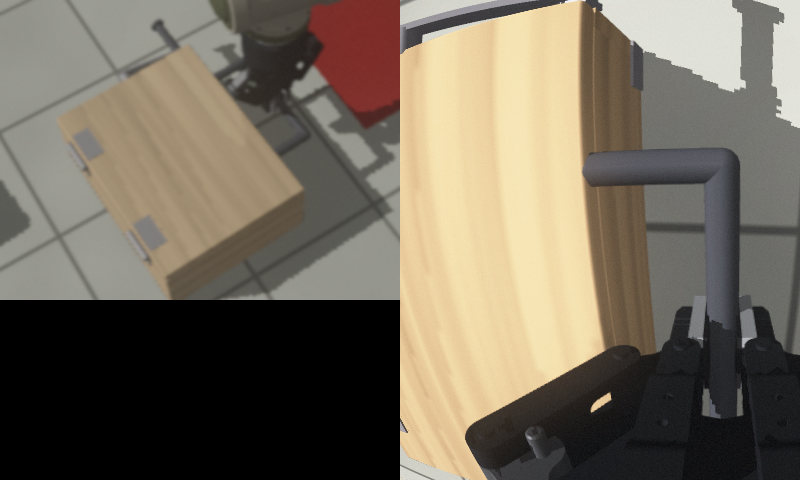

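The lid lies flat on the walls, and the contact force confirms it. Releasing and backing away upward.

{"api": "apply_moves", "payload": {"deltas": [[0,0,0,-0.15,0],[40,0,0,0,0],[40,0,0,0,0],[40,0,0,0,0],[40,0,0,-0.5,0]]}}

```text
clock: 35.2
ee_pos: [0.5776, -0.0029, 0.0757]
ee_rot: [-0.002, -0.015, 1.0, 0.0]
ft_force: [0.5, -0.8, 0.1]
gripper_width: 0.034
grasp_force: 0.0
```

{"api": "apply_moves", "payload": {"deltas": [[40,0,0,-1,0],[40,0,0,-1,0],[40,0,0,-1,0],[40,0,0,-1,0],[40,0,0,-1,0]]}}

```text
clock: 35.62
ee_pos: [0.5785, -0.003, 0.1788]
ee_rot: [0.0, -0.015, 1.0, -0.0]
ft_force: [-0.8, -0.3, 0.0]
gripper_width: 0.0341
grasp_force: 0.0
```

{"api": "apply_moves", "payload": {"deltas": [[40,1,0,-1,0],[40,1,0,-1,0],[40,1,0,0,0],[40,0,0,0,0],[40,0,0,0,0]]}}

```text
clock: 36.03
ee_pos: [0.5183, -0.0048, 0.2181]
ee_rot: [0.001, -0.015, 1.0, -0.0]
ft_force: [0.6, -0.2, -0.7]
gripper_width: 0.0342
grasp_force: 0.0
```

Run:
```python
from h import *
s=observe();w=capture('wrist');print(s['clock'],s['ee_pos'],s['ft_force']);print([proj(case(x,.14,.086),s).round() for x in (-.065,.065)])
t=capture('scene')
o=np.zeros((480,800,3),np.uint8);o[:300,:400]=cv2.resize(t[160:340,160:400],(400,300));o[:,400:]=w[:,0:400]
cv2.imwrite('pics/w11.png',o[:,:,::-1])
```

```text
36.0333 [ 0.51834845 -0.00481214  0.21808979] [ 0.58244612 -0.24918353 -0.69475394]
[array([324., 226.]), array([324., 366.])]
```

View pics/w11.png

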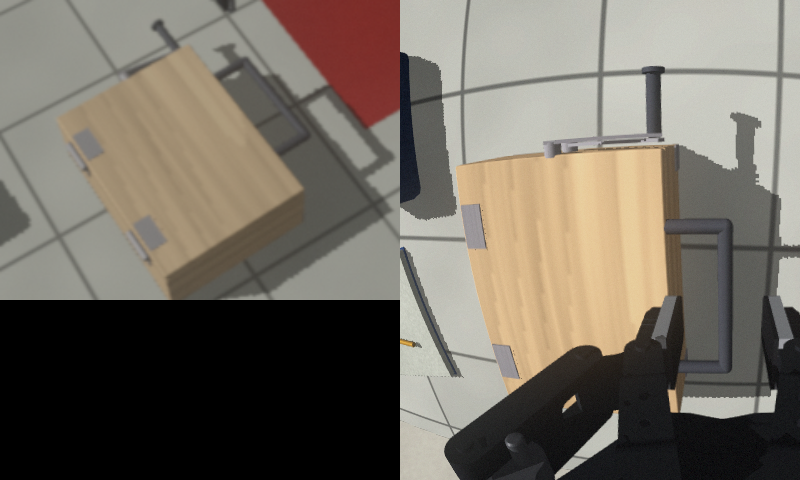

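The lid is flush. The handle corners at (324,226) and (324,366) match the closed prediction, and the arm is clear. Handing in.

```bash
python3 -c "
from workcell import *
print(finish_job())"
```

```text
the job is handed in; nothing more can be done
None
```

The job is handed in, though no verdict came back: the lid was locked up, the one jar and one magnifier present were stood upright in their bays, the stay was released, and the lid was lowered by the handle until fully closed.

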